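# Factory-reset the home-office router with a stylus

### The job

The router lies on its face so that you can get at its back panel. Switch it on at the rocker, then take the silver stylus with the blue end out of the pen block, put its tip straight down into the red-ringed reset hole and hold the recessed button fully down for a good five seconds; finish while still gripping the stylus and holding the button down. Leave the other pens and everything else on the desk where they are.

Things in the scene. Friction and masses are not known exactly. Their poses are not given: they have to be found in the camera images.
- router: White tower-type router lying on its face, fixed to the desk, turned any way: 210 (its x) by 160 (y) by 50 mm high; dark-grey back panel on top, flat at 50 mm above the desk, with flat sockets, label and vents (under 2 mm high). White foot at its -x end: outer face at x = -125, 180 wide, 56 mm high. Origin: centre of underside, z up. Rocker centred at x 55, y 35; reset hole at x -55, y 35 mm
- power (a joint): Hinge of the black power rocker, rad: 0 = off (start), 0.36 = fully on. A snap rocker, sprung to either end: it tips over at 0.18 and then stays
- rocker_on_end (a point): Point on top of the rocker's ON half (white bar; the OFF half has a white ring), 11 mm from the pivot towards the router's +x; moves with the rocker. Rocker: 28 mm long (router x), 16 wide, a shallow V. Off: this half slopes up, its outer end 7 mm, this point 6 mm above the panel. Push it down (about 3 N here) until it is level, 2 mm above the panel, to switch on
- rocker_middle (a point): Middle of the rocker, above its pivot, fixed to the router, 2 mm above the panel. From here to rocker_on_end is the router's +x
- reset_hole (a point): Centre of the mouth of the reset hole, level with the panel (50 mm above the desk), axes as the router's. Round hole 9 mm wide with a 2.5 mm chamfer (14 mm wide at the panel), a red ring of 19 mm printed round it. The button's face lies 6 mm below the panel
- reset (a joint): Slide of the red reset button (8 mm wide) down in the hole, m: 0 = out, 0.004 = fully down. Spring: 2.4 N to start it, 5.6 N fully down; it comes up again when let go.
- stylus: Round stylus, silver barrel 10 mm thick with blue end cap, 118 mm long, 25 g, standing tip down in one of the block's four holes (varies). Origin at its tip, z along it to the blue end. Tip 4 mm thick for 14 mm, then a cone to the full barrel at 27 mm. In the block its tip is 8 mm above the desk: the barrel stands free from 42 to 118 mm from the tip. May lean up to 3 degrees
- stylus_tip (a point): The stylus's tip (rounded, 4 mm thick); the same point as its origin.
- pen_block: Pale wooden block, 200 (its x) by 52 (y) by 50 mm high, fixed on the desk; origin: centre of underside. Four holes in a row along its x at -72, -24, 24, 72 mm, 11.5 mm wide, 42 deep, 6 mm wide near the bottom. All pens stand to about 126 mm above the desk. Free room for fingers is on both long sides of the row (block's +y and -y)
- red_pen: Ballpoint pen; red with a steel clip; same shape as the stylus otherwise (10 mm barrel, 115 to 118 mm long, origin at its lower tip, z up along it). It stands in another hole of the pen block and is to be left there.
- yellow_pencil: Pencil; yellow with a pink end; same shape as the stylus otherwise (10 mm barrel, 115 to 118 mm long, origin at its lower tip, z up along it). It stands in another hole of the pen block and is to be left there.
- black_pen: Pen; black with a grey clip and end; same shape as the stylus otherwise (10 mm barrel, 115 to 118 mm long, origin at its lower tip, z up along it). It stands in another hole of the pen block and is to be left there.
- mug: Pale blue mug, 82 mm wide, 95 mm high, origin at the centre of its foot. Bystander beyond the router.
- stapler: Blue and black stapler, 150 by 36 by 53 mm, origin at the centre of its underside. Bystander.
- tape_dispenser: Black tape dispenser, 135 by 55 by 72 mm, origin at the centre of its underside. Bystander.
- phone: Black phone lying flat, 147 by 71 by 9 mm, origin at the centre of its underside. Bystander.
- power_adapter: Black power adapter, 120 (with its plug pins) by 50 by 34 mm, origin at the centre of its underside. Bystander.
- sticky_notes: Yellow pad of sticky notes, 76 by 76 by 16 mm, origin at the centre of its underside. Bystander.

How it is judged:
On the way, in this order (a step that is already met when the one before it is completed fails the run):
1. the router is switched on at its rocker, the reset button not yet pressed (value of joint power above 0.3 rad and value of joint reset below 0.001 m), for 0.2 s.
2. with the router on, the gripped stylus has held the reset button down for 4.5 s without a break (value of joint power above 0.3 rad and value of joint reset above 0.003 m and contact force between stylus and router above 1.5 N and contact force between the fingers and stylus above 2 N and horizontal distance between stylus_tip and reset_hole below 0.006 m and z of stylus_tip in the frame of reset_hole below -0.005 m and angle between stylus's own z axis and vertical below 0.4 rad), for 4.5 s.
At the end, for the whole second after the job is handed in: Still holding: rocker on (over 0.30 rad), reset button over 3 of its 4 mm down, pushed (over 1.5 N) by the stylus tip in the hole (within 6 mm of its axis, over 5 mm below the panel, stylus within 0.4 rad of upright), fingers gripping the stylus (over 2 N) (all of step 2); the arm keeps its last pose, push and grip.
It fails at once if another pen is pulled out or shifted by more than 30 mm (distance of any of red_pen, yellow_pencil, black_pen from where it was at the start of the episode above 0.03 m).
It fails at once if the mug, stapler, tape dispenser, phone, power adapter or sticky notes are moved by more than 30 mm (distance of any of mug, stapler, tape_dispenser, phone, power_adapter, sticky_notes from where it was at the start of the episode above 0.03 m).
It also fails if it takes over 67 s, if anything falls off the work surface, if the arm or the gripper's body presses on something with over 40 N, if the wrist force passes 120 N, or if a joint passes its speed limit or range.

### The arm

A 6-joint arm with a two-finger parallel gripper is mounted at the origin on the work surface. World frame = base frame: x ahead of the robot, y to its left, z up, the work surface at z = 0. Lengths are in m, angles in rad, forces in N, time in s.
With the tool pointing down it reaches from about 0.35 to 0.775 m from the base axis. Payload 7.3 kg.
Tool frame: the origin (TCP) lies at the centre of the arm's flange, where the gripper is bolted on; the fingertips stand 178 mm ahead of it and the grasp point (between the pads) lies 159 mm ahead of it (tip_extent is the distance from the TCP to the fingertips, in m); z points along the fingers, y is the line along which they close (so a half turn about z gives the same grasp; the last joint's range is limited). The gripper opens to 92 mm and grips with 3 to 60 N. Pads are 19 mm wide; open, the fingers measure 130 mm over their backs; the gripper's body (75 mm by 190 mm) begins 47 mm behind the grasp point.
Start: joints at [-1.307, 0.342, 1.524, -0, 1.275, -0.146], TCP at [0.209, -0.482, 0.405] pointing down, gripper open.
Joint ranges: [-2.53, 2.53], [-0.77, 2.02], [0.04, 2.7], [-1, 4.14], [0.28, 2.66], [-3.11, 3.11]. Speed limits (rad/s): [2.57, 2.57, 3.14, 3.14, 3.14, 3.14].

### API

Orientations are given as [roll, pitch, yaw] about the fixed x, y, z axes, in that order (R = Rz(yaw) Ry(pitch) Rx(roll)).
In Python, from cell import * gives the robot as it stands.
- The arm moves only by the tool arm_command, never from a script. Its arguments are lists of equal length, an entry for each row: "xyz": the shift along the world's x, y, z in mm, a list of three; "spin": the turn about the world's z in degrees. In form: {"xyz": [[tx, ty, tz], ...], "spin": [spin, ...]}. A call has 1 to 20 rows; each row shifts and turns the commanded pose from where the row before left it; what a row does not reach is not made up. A row lasts 1/10 s, in which the tool goes at most 50 mm and 8.59 degrees, less where a joint would pass 70% of its speed; a pose out of reach is approached as far as the arm can. A call with a gripper value outside its range is refused whole. "jaw" is the opening, from -1 (shut) to 1 (fully open), set as the call begins (left out, the last holds). The fingers move at their own pace and stop on an object; "squeeze" is the grip in N (left out, the last holds). Time passes only in rows, so rows that do not move let the fingers close. It gives the time, the measured TCP pose, the force, the opening and the grip force at its end, in the units of the state.
- observe(): the state, without advancing time (a new reading comes with each control period).
- read_camera(name): name is "side" or "top"; returns a dict with "img" (384x512x3 uint8, red, green, blue), "depth" (384x512 float32, m along the optical axis (not along the pixel's ray), 0 where there is no reading), "fx", "fy", "cx", "cy" (pixels), "dist_coeffs" ([k1, k2, p1, p2, k3] as OpenCV has them; the pictures are not rectified), "world_from_camera" (4x4, takes a point from camera to world coordinates). Camera axes: x right, y up, looking along -z (the intrinsics and any distortion apply to the point x, -y, -z); pixel columns grow to the right and rows downward; lengths in m; the calibration is good to about 2 mm. A picture is of the moment at which its call begins.
- hand_in(): hands the job in; it is judged then, once.
The state is a dict: "time": time; "qpos": joint angles; "qvel": joint speeds; "joint_efforts": joint torques, N m; "tool_pos": TCP position; "tool_rot": TCP orientation; "contact_force": force on the tool from outside, world axes, zero at the start; "torque": the same for the moment, N m; "opening": finger opening in m; "grip_force": force on a finger pad.
Only numpy, scipy, OpenCV 4.12 (cv2) and the standard library are available. Lean on these libraries where they do the work, as an engineer would, in place of code of your own. Each camera call takes 0.05 s, during which the arm holds its last target. There are 200 camera calls.

## Working session

There is one attempt and no reset: what is moved stays moved. The work goes in short steps, Python scripts to look and compute and a tool call to move; the robot and the scene stay as the last step left them, time stands still between calls to the robot, and variables do not carry over. Pictures are saved under pics/ and viewed, at most 10 in all, crops included, and the job is handed in when it is done.

Besides the shell and the picture viewer there is one more tool, called in YAML: its name, and indented under it one key for each argument. arm_command: Moves the arm, as the interface text tells. Its arguments: {"type":"object","properties":{"xyz":{"type":"array","items":{"type":"array","items":{"type":"number"}}},"spin":{"type":"array","items":{"type":"number"}},"jaw":{"type":"number"},"squeeze":{"type":"number"}},"required":["xyz","spin"]}

```bash
mkdir -p pics
cat > h.py <<'E'
from cell import *
import numpy as np, cv2
def K(c): return np.array([[c['fx'],0,c['cx']],[0,c['fy'],c['cy']],[0,0,1.]])
def ray(c,uv):
    p=cv2.undistortPoints(np.array(uv,float).reshape(-1,1,2),K(c),np.array(c['dist_coeffs'],float)).reshape(-1,2)
    d=np.c_[p[:,0],-p[:,1],-np.ones(len(p))]
    T=np.array(c['world_from_camera']); return T[:3,3],d@T[:3,:3].T
def atz(c,uv,z):
    o,d=ray(c,uv); return o+d*((z-o[2])/d[:,2])[:,None]
def bydepth(c,uv):
    o,d=ray(c,uv); uv=np.round(np.array(uv)).astype(int).reshape(-1,2); return o+d*c['depth'][uv[:,1],uv[:,0]][:,None]
def proj(c,P):
    T=np.linalg.inv(np.array(c['world_from_camera'])); p=np.atleast_2d(P)@T[:3,:3].T+T[:3,3]
    q=p*[1,-1,-1]; return cv2.projectPoints(q,np.zeros(3),np.zeros(3),K(c),np.array(c['dist_coeffs'],float))[0].reshape(-1,2)
E
python3 - <<'E'
from h import *
for n in ('top','side'):
    c=read_camera(n); cv2.imwrite(f'pics/{n}0.png',cv2.resize(c['img'][:,:,::-1],(800,600),interpolation=cv2.INTER_CUBIC))
    np.save(f'{n}0.npy',c,allow_pickle=True); print(n,np.round(c['world_from_camera'],3).tolist(),c['fx'],c['dist_coeffs'])
s=observe(); print(s['tool_pos'],s['tool_rot'],s['time'],s['opening'],s['contact_force'])
E
```

```text
top [[0.012, 0.987, -0.16, 0.341], [-1.0, 0.011, -0.009, 0.027], [-0.007, 0.16, 0.987, 1.44], [0.0, 0.0, 0.0, 1.0]] 434.9910601254808 [-0.05717546  0.          0.          0.          0.        ]
side [[-0.899, 0.282, -0.334, -0.022], [-0.437, -0.556, 0.707, 1.297], [0.014, 0.782, 0.624, 1.158], [0.0, 0.0, 0.0, 1.0]] 462.22877885068067 [0.0194778 0.        0.        0.        0.       ]
[ 0.20916742 -0.48140528  0.40412964] [-3.14025831e+00 -1.85081457e-04  4.09800029e-01] 0.1 0.09167859982001125 [-0.12424975 -0.74861115  0.35951012]
```

View pics/top0.png

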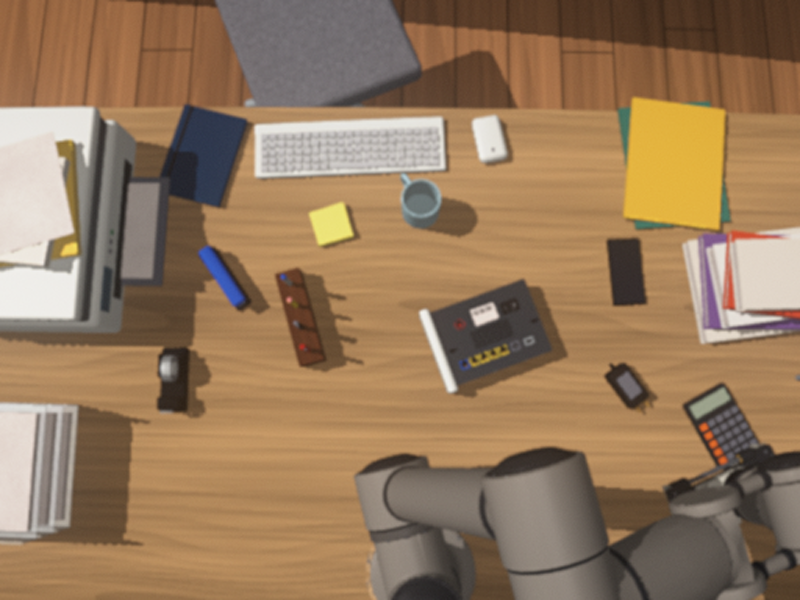

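View pics/side0.png

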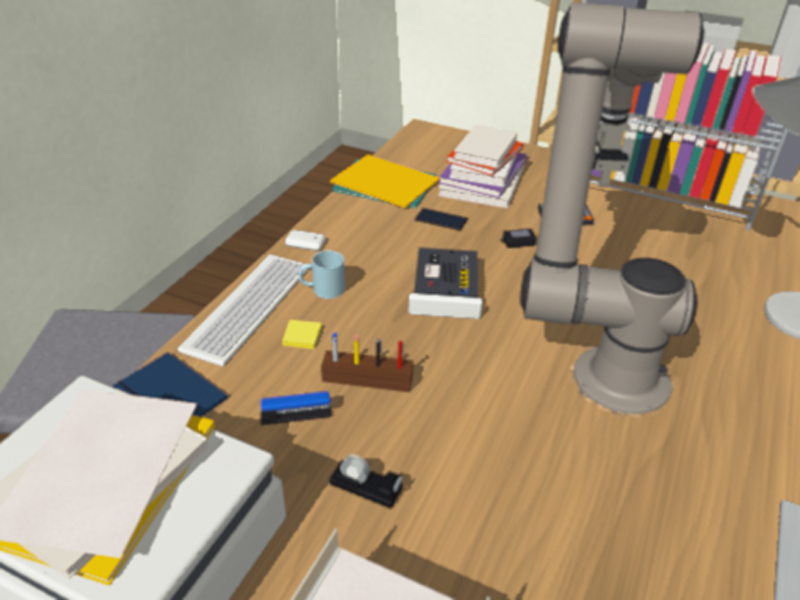

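The top view shows the router at about (490,335), with its foot on the left, the red ring at (459,323) and the rocker at (510,305). The pen block is at (300,318), and the stylus with the blue end is in its far hole, at top (284,274) and side (334,345). Next I'll enlarge these areas.

Run:
```python
from h import *
t=np.load('top0.npy',allow_pickle=True).item(); s=np.load('side0.npy',allow_pickle=True).item()
def crop(c,x,y,w,h): return cv2.resize(c['img'][y:y+h,x:x+w,::-1],(400,300),interpolation=cv2.INTER_CUBIC)
a=np.vstack([np.hstack([crop(t,265,175,100,75),crop(t,152,165,100,75)]),np.hstack([crop(s,250,150,80,60),crop(s,195,200,80,60)])])
cv2.imwrite('pics/crop.png',a)
```

```text
(no output)
```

View pics/crop.png

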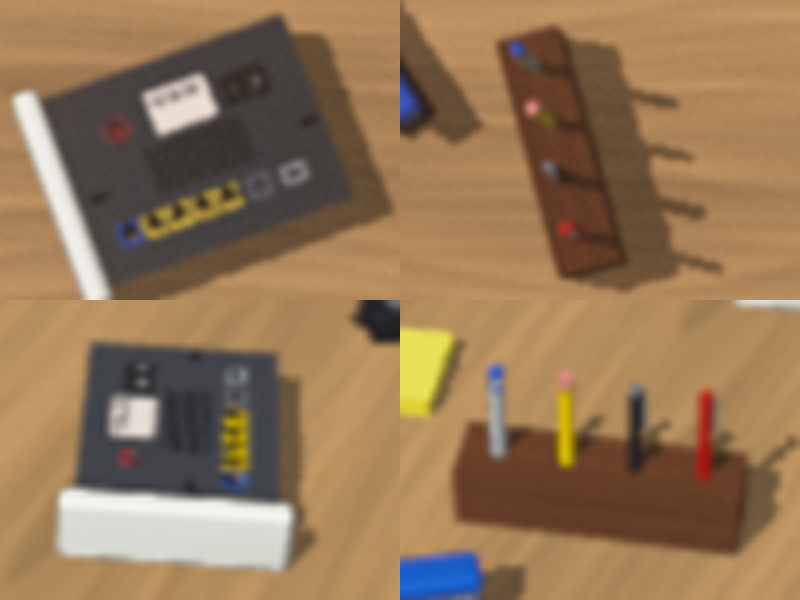

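```bash
cat > fit.py <<'E'
from h import *
from scipy.optimize import least_squares
t=np.load('top0.npy',allow_pickle=True).item(); s=np.load('side0.npy',allow_pickle=True).item()
def src(p,o,k): return (np.array(p,float)+.5)/k-.5+o
def red(c,x,y,w,h):
    i=c['img'][y:y+h,x:x+w].astype(float); m=np.clip(i[:,:,0]-i[:,:,1:].max(2)-25,0,None)
    Y,X=np.mgrid[y:y+h,x:x+w]; return np.array([(m*X).sum(),(m*Y).sum()])/m.sum()
rt=red(t,284,198,22,20); rs=red(s,268,176,14,14)
print('red',rt,rs,atz(t,rt,.05)[0],atz(s,rs,.05)[0])
T=np.array([265,175]);S=np.array([250,150])
obs=[(t,[-55,35,50],rt),(s,[-55,35,50],rs),
(t,[105,80,50],src([283,13],T,4)),(t,[105,-80,50],src([353,199],T,4)),
(s,[105,80,50],src([92,43],S,5)),(s,[105,-80,50],src([278,53],S,5)),
(t,[55,35,53],src([245,84],T,4)),(s,[55,35,53],src([141,77],S,5))]
def W(p,q): c,n=np.cos(p[2]),np.sin(p[2]); return np.array([p[0]+c*q[0]/1e3-n*q[1]/1e3,p[1]+n*q[0]/1e3+c*q[1]/1e3,q[2]/1e3])
f=lambda p:np.concatenate([proj(c,W(p,q))[0]-o for c,q,o in obs])
r=least_squares(f,[.5,-.1,-1.2],loss='soft_l1');print('router',r.x,np.degrees(r.x[2]));print(np.round(f(r.x).reshape(-1,2),1))
for n,q in(('on',[66,35,56]),('hole',[-55,35,50])):print(n,W(r.x,q))
T=np.array([152,165]);S=np.array([195,200])
B=[(t,[ -100,26,50],src([98,42],T,4)),(t,[-100,-26,50],src([160,27],T,4)),(t,[100,-26,50],src([227,262],T,4)),(t,[100,26,50],src([161,278],T,4)),
(s,[-100,26,50],src([58,163],S,5)),(s,[100,26,50],src([340,195],S,5)),(s,[-100,-26,50],src([72,124],S,5)),(s,[100,-26,50],src([347,156],S,5))]
for name,bb in(('both',B),('top',B[:4]),('side',B[4:])):
  g=lambda p:np.concatenate([proj(c,W(p,q))[0]-o for c,q,o in bb])
  v=least_squares(g,[.6,.35,np.pi+1.6],loss='soft_l1');
  if v.cost>50: v=least_squares(g,[.6,.35,-1.6],loss='soft_l1')
  print('block',name,v.x,np.degrees(v.x[2]),v.cost);print([np.round(W(v.x,[x,0,50]),4).tolist() for x in(-72,-24,24,72)])
  if name=='both': print(np.round(g(v.x).reshape(-1,2),1))
for n,c,z,p in(('base t',t,.05,src([139,69],T,4)),('cap t',t,.124,src([117,48],T,4)),('base s',s,.05,src([99,156],S,5)),('cap s',s,.122,src([95.5,72],S,5))):
  print(n,atz(c,p,z)[0])
for n,c in(('t',t),('s',s)):
  b=c['img'].astype(int);x0,y0=(T if n=='t' else S);b=b[y0:y0+25,x0+(15 if n=='t' else 10):x0+45];m=(b[:,:,2]-b[:,:,0]>50);Y,X=np.nonzero(m);p=[X.mean()+x0+(15 if n=='t' else 10),Y.mean()+y0];print('blue',n,m.sum(),p,atz(c,p,.121)[0])
E
python3 fit.py
```

```text
red [293.96746818 207.59123055] [274.71615721 181.00873362] [ 0.50265878 -0.07008845  0.05      ] [ 0.50878129 -0.06547559  0.05      ]
router [ 0.49019723 -0.13242528 -1.22441444] -70.15377978533141
[[-0.4 -0.6]
 [ 1.3 -0.2]
 [-0.2  0.1]
 [-0.1  0. ]
 [-0.3 -0.8]
 [ 0.4 -0.1]
 [-0.1  0.1]
 [-0.1 -0.7]]
on [ 0.54552527 -0.18262296  0.056     ]
hole [ 0.50444616 -0.06880949  0.05      ]
block both [ 0.52355857  0.24907989 -2.70859159] -155.1908666833927 110.64514901208794
[[0.5889, 0.2793, 0.05], [0.5453, 0.2592, 0.05], [0.5018, 0.239, 0.05], [0.4582, 0.2189, 0.05]]
[[ 14.5  -6.1]
 [-15.7   4.1]
 [ -8.7   1.5]
 [ 22.7  -9.1]
 [  0.9  -9.4]
 [  1.  -14.5]
 [ -3.3   8.6]
 [ -0.3   3.6]]
block top [ 0.51573175  0.25961814 -3.33195819] -190.90714205708895 61.27199658765545
[[0.5864, 0.246, 0.05], [0.5393, 0.2551, 0.05], [0.4922, 0.2642, 0.05], [0.445, 0.2732, 0.05]]
block side [0.51597405 0.25748686 3.79791588] 217.60455078959802 33.69921486650148
[[0.573, 0.3014, 0.05], [0.535, 0.2721, 0.05], [0.497, 0.2428, 0.05], [0.4589, 0.2136, 0.05]]
base t [0.58262891 0.27958751 0.05      ]
cap t [0.58602002 0.28385413 0.124     ]
base s [0.5822303  0.29157463 0.05      ]
cap s [0.58533777 0.28608271 0.122     ]
blue t 6 [np.float64(180.83333333333334), np.float64(176.83333333333334)] [0.585922   0.28454161 0.121     ]
blue s 5 [np.float64(213.6), np.float64(214.2)] [0.58572443 0.28615163 0.121     ]
```

```bash
sed -i "s/^for name,bb in/B=[(c,[q[0],-q[1],q[2]],o) for c,q,o in B]\nfor name,bb in/" fit.py; python3 fit.py | sed -n '/block/,$p'
```

```text
block both [0.51625419 0.25954128 3.44091426] 197.14986458381873 3.597004371935115
[[0.5851, 0.2808, 0.05], [0.5392, 0.2666, 0.05], [0.4933, 0.2525, 0.05], [0.4475, 0.2383, 0.05]]
[[ 0.1  0.1]
 [-0.1 -0.6]
 [-0.7 -0.4]
 [ 0.1  0.2]
 [-0.5  0.6]
 [ 0.6  1. ]
 [-0.  -1.6]
 [ 1.1 -1.6]]
block top [0.51572492 0.2590838  3.44164246] 197.1915876667466 0.4097357099087806
[[0.5845, 0.2804, 0.05], [0.5387, 0.2662, 0.05], [0.4928, 0.252, 0.05], [0.4469, 0.2378, 0.05]]
block side [0.51656329 0.26107723 3.43486702] 196.80338328831806 2.9661995516961523
[[0.5855, 0.2819, 0.05], [0.5395, 0.268, 0.05], [0.4936, 0.2541, 0.05], [0.4476, 0.2403, 0.05]]
base t [0.58262891 0.27958751 0.05      ]
cap t [0.58602002 0.28385413 0.124     ]
base s [0.5822303  0.29157463 0.05      ]
cap s [0.58533777 0.28608271 0.122     ]
blue t 6 [np.float64(180.83333333333334), np.float64(176.83333333333334)] [0.585922   0.28454161 0.121     ]
blue s 5 [np.float64(213.6), np.float64(214.2)] [0.58572443 0.28615163 0.121     ]
```

arm_command:
  xyz:
    - [30,26,0]
    - [30,26,0]
    - [30,26,0]
    - [30,26,0]
    - [30,26,0]
    - [30,26,0]
    - [30,26,0]
    - [30,26,0]
    - [30,26,0]
    - [30,26,0]
    - [30,26,0]
    - [8,10,-30]
    - [0,0,-40]
    - [0,0,-40]
    - [0,0,-30]
    - [0,0,0]
    - [0,0,0]
  spin: [7.85,7.85,7.85,7.85,7.85,7.85,7.85,7.85,7.85,7.85,7.85,0,0,0,0,0,0]
  jaw: -1
  squeeze: 20

```text
time: 1.8
tool_pos: [0.5474, -0.1857, 0.265]
tool_rot: [-3.141, -0.0, 1.917]
contact_force: [-0.0, 0.2, 1.5]
opening: 0.0006
grip_force: 0.0
```

Run:
```python
from h import *
ims=[]
for n in('top','side'):
    c=read_camera(n); u=proj(c,[.5455,-.1826,.056])[0].astype(int)-[40,30]; print(n,u)
    i=c['img'].copy(); ims.append(cv2.resize(i[u[1]:u[1]+60,u[0]:u[0]+80,::-1],(400,300),interpolation=cv2.INTER_CUBIC))
    print(np.round((proj(c,[[.5455,-.1826,.056],[.5474,-.1857,.087]])-u)*5,0).tolist())
cv2.imwrite('pics/r1.png',np.hstack(ims))
```

```text
top [289 164]
[[200.0, 153.0], [213.0, 143.0]]
side [237 132]
[[204.0, 151.0], [206.0, 118.0]]
```

View pics/r1.png

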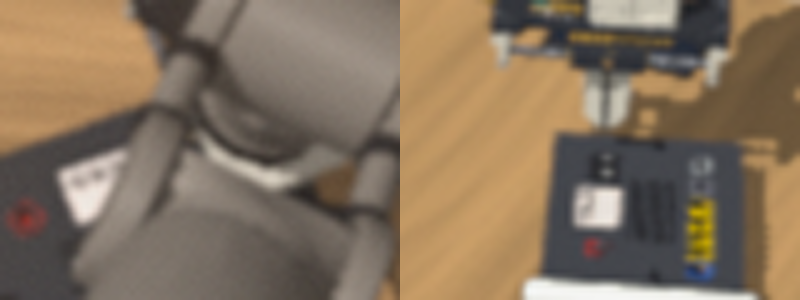

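The side view shows the closed fingertips at (607,128), lined up above the rocker at (605,168), as predicted. I'll press now.

arm_command:
  xyz:
    - [0,0,-14]
    - [0,0,-12]
    - [0,0,-2]
    - [0,0,-2]
    - [0,0,-2]
    - [0,0,-1]
    - [0,0,-1]
    - [0,0,-1]
    - [0,0,0]
    - [0,0,0]
  spin: [0,0,0,0,0,0,0,0,0,0]

```text
time: 2.9
tool_pos: [0.5472, -0.1855, 0.23]
tool_rot: [3.141, 0.0, 1.917]
contact_force: [-1.0, 0.8, 3.6]
opening: 0.0005
grip_force: 2.0
```

arm_command:
  xyz:
    - [0,0,-1]
    - [0,0,-0.5]
    - [0,0,0]
    - [0,0,0]
  spin: [0,0,0,0]

```text
time: 3.3
tool_pos: [0.5472, -0.1854, 0.2299]
tool_rot: [3.141, 0.001, 1.917]
contact_force: [-4.1, 2.3, 13.5]
opening: 0.0005
grip_force: 7.1
```

arm_command:
  xyz:
    - [0,0,20]
    - [0,0,40]
    - [0,0,40]
    - [0,0,33]
    - [3.5,42.5,0]
    - [3.5,42.5,0]
    - [3.5,42.5,0]
    - [3.5,42.5,0]
    - [3.5,42.5,0]
    - [3.5,42.5,0]
    - [3.5,42.5,0]
    - [3.5,42.5,0]
    - [3.5,42.5,0]
    - [3.5,42.5,0]
    - [3.5,43.5,0]
    - [0,0,0]
    - [0,0,0]
  spin: [0,0,0,0,7.94,7.94,7.94,7.94,7.94,7.94,7.94,7.94,7.94,7.94,7.9,0,0]
  jaw: 1

```text
time: 5.0
tool_pos: [0.5854, 0.2838, 0.3604]
tool_rot: [-3.141, -0.001, -2.842]
contact_force: [-0.9, -0.5, 0.2]
opening: 0.092
grip_force: 0.0
```

Run:
```python
from h import *
t=read_camera('top'); s=read_camera('side'); np.save('t1.npy',t,allow_pickle=True)
def crop(c,P):
    u=proj(c,P)[0].astype(int)-[40,30]; print(u); return cv2.resize(c['img'][u[1]:u[1]+60,u[0]:u[0]+80,::-1],(400,300),interpolation=cv2.INTER_CUBIC)
o=observe(); print(o['tool_pos'],o['tool_rot'],o['opening'],o['time'])
cv2.imwrite('pics/r2.png',np.vstack([np.hstack([crop(t,[.51,-.12,.05]),crop(s,[.51,-.12,.05])]),np.hstack([crop(t,[.58,.28,.1]),crop(s,[.58,.28,.1])])]))
```

```text
[0.58573683 0.28205253 0.36088861] [-3.14122148e+00 -8.71740592e-04 -2.84435269e+00] 0.09187822391886097 5.1
[269 175]
[239 143]
[143 149]
[176 188]
```

View pics/r2.png

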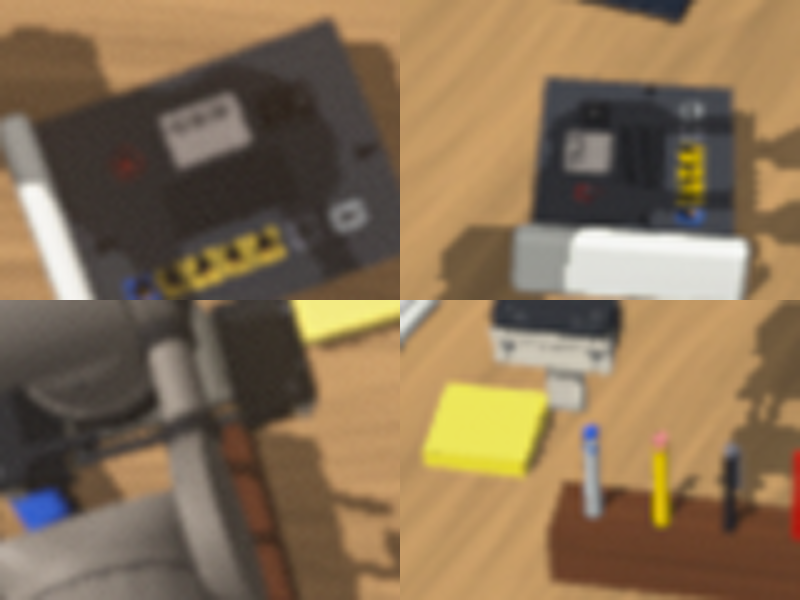

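The rocker is in the gripper's shadow at (280,105). It bottomed at 13.5 N with the fingertips 2 mm above the panel, so I take it as on. The open gripper is above the stylus, whose cap shows at (592,432) in the side view. I'll descend and grip.

arm_command:
  xyz:
    - [0,0,-30]
    - [0,0,-30]
    - [0,0,-30]
    - [0,0,-20]
    - [0,0,0]
  spin: [0,0,0,0,0]

```text
time: 5.6
tool_pos: [0.5851, 0.281, 0.2482]
tool_rot: [-3.141, -0.006, -2.846]
contact_force: [0.3, -0.3, -1.4]
opening: 0.0917
grip_force: 0.0
```

arm_command:
  xyz:
    - [0,0,0]
    - [0,0,0]
    - [0,0,0]
    - [0,0,0]
    - [0,0,0]
    - [0,0,0]
    - [0,0,0]
    - [0,0,0]
    - [0,0,0]
    - [0,0,0]
  spin: [0,0,0,0,0,0,0,0,0,0]
  jaw: -1
  squeeze: 30

```text
time: 6.6
tool_pos: [0.5857, 0.283, 0.2512]
tool_rot: [3.141, -0.0, -2.843]
contact_force: [1.4, 0.3, -0.4]
opening: 0.0162
grip_force: 0.0
```

arm_command:
  xyz:
    - [0,0,0]
    - [0,0,0]
    - [0,0,0]
    - [0,0,0]
    - [0,0,0]
  spin: [0,0,0,0,0]

```text
time: 7.1
tool_pos: [0.5857, 0.283, 0.2512]
tool_rot: [3.142, -0.0, -2.843]
contact_force: [0.3, 0.1, -0.5]
opening: 0.0096
grip_force: 30.0
```

arm_command:
  xyz:
    - [0,0,10]
    - [0,0,20]
    - [0,0,30]
    - [0,0,35]
    - [0,0,35]
    - [-9,-39,0]
    - [-9,-39,0]
    - [-9,-39,0]
    - [-9,-39,0]
    - [-9,-39,0]
    - [-9,-39,0]
    - [-9,-39,0]
    - [-9,-39,0]
    - [-9,-40,0]
    - [0,0,-30]
    - [0,0,-30]
    - [0,0,0]
    - [0,0,0]
    - [0,0,0]
  spin: [0,0,0,0,0,0,0,0,0,0,0,0,0,0,0,0,0,0,0]
  squeeze: 45

```text
time: 9.0
tool_pos: [0.5053, -0.0689, 0.3231]
tool_rot: [-3.14, 0.002, -2.842]
contact_force: [0.0, 0.5, 0.4]
opening: 0.0094
grip_force: 45.0
```

Run:
```python
from h import *
t=read_camera('top'); s=read_camera('side'); np.save('s2.npy',s,allow_pickle=True); np.save('t2.npy',t,allow_pickle=True)
def crop(c,P):
    u=proj(c,P)[0].astype(int)-[40,30]; print(u, np.round((proj(c,[[.5044,-.0688,.05],[.5044,-.0688,.078],[.5044,-.0688,.161]])-u+.5)*5).tolist()); return cv2.resize(c['img'][u[1]:u[1]+60,u[0]:u[0]+80,::-1],(400,300),interpolation=cv2.INTER_CUBIC)
o=observe(); print(o['tool_pos'],o['tool_rot'],o['opening'],o['time'])
cv2.imwrite('pics/r3.png',np.hstack([crop(t,[.51,-.1,.05]),crop(s,[.51,-.09,.08])]))
```

```text
[ 0.50515543 -0.06880085  0.32286272] [-3.14004375e+00  2.46641939e-03 -2.84192745e+00] 0.009032122685975228 9.1
[263 175] [[155.0, 163.0], [158.0, 158.0], [168.0, 141.0]]
[237 141] [[198.0, 202.0], [200.0, 173.0], [205.0, 86.0]]
```

View pics/r3.png

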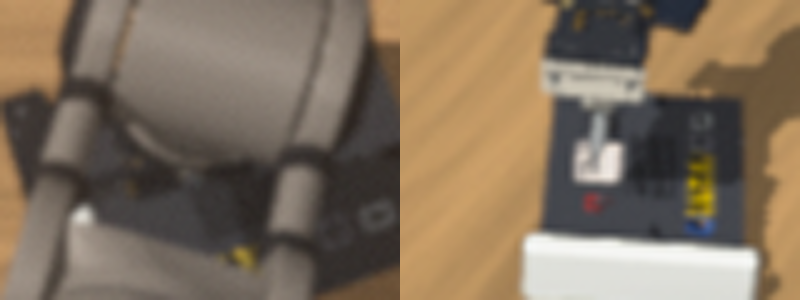

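The ring is at (593,203) in the side view and the stylus is just above it, with its tip near (594,170). I'll zoom in to place the tip.

Run:
```python
from h import *
s=np.load('s2.npy',allow_pickle=True).item()
u=np.array([262,160]); i=cv2.resize(s['img'][160:190,262:302,::-1],(800,600),interpolation=cv2.INTER_CUBIC)
for z in(.05,.078,.09,.1,.11,.12):
    p=(proj(s,[.5051,-.0688,z])[0]-u+.5)*20; print(z,p.round()); cv2.circle(i,tuple(p.astype(int).tolist()),3,(0,255,0),-1)
cv2.imwrite('pics/r4.png',i)
```

```text
0.05 [288. 426.]
0.078 [295. 313.]
0.09 [298. 263.]
0.1 [301. 222.]
0.11 [304. 180.]
0.12 [306. 138.]
```

View pics/r4.png

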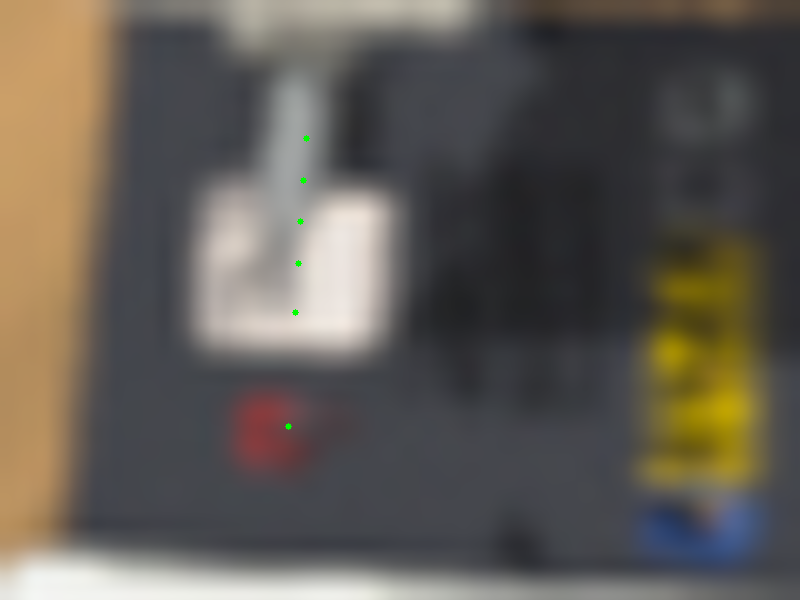

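The tip is at about (272,308) and the ring centre at (270,432). The stylus leans about 3° to image left. A vertical descent lands within about 2 mm of the hole, so I'll correct slightly, lower to 5 mm above the panel and look again.

arm_command:
  xyz:
    - [-1,1,-8]
    - [0,0,-8]
    - [0,0,-8]
    - [0,0,0]
    - [0,0,0]
  spin: [0,0,0,0,0]

```text
time: 9.6
tool_pos: [0.5037, -0.068, 0.2968]
tool_rot: [3.141, -0.001, -2.843]
contact_force: [-0.1, -1.2, 0.5]
opening: 0.0092
grip_force: 45.0
```

Run:
```python
from h import *
s=read_camera('side'); o=observe()['tool_pos']; print(o)
i=cv2.resize(s['img'][160:190,262:302,::-1],(800,600),interpolation=cv2.INTER_CUBIC)
print([((proj(s,[o[0],o[1],z])[0]-[262,160]+.5)*20).round().tolist() for z in(.05,.06,.1)])
cv2.imwrite('pics/r5.png',i)
```

```text
[ 0.50380659 -0.06806849  0.29716716]
[[293.0, 430.0], [295.0, 390.0], [306.0, 226.0]]
```

View pics/r5.png

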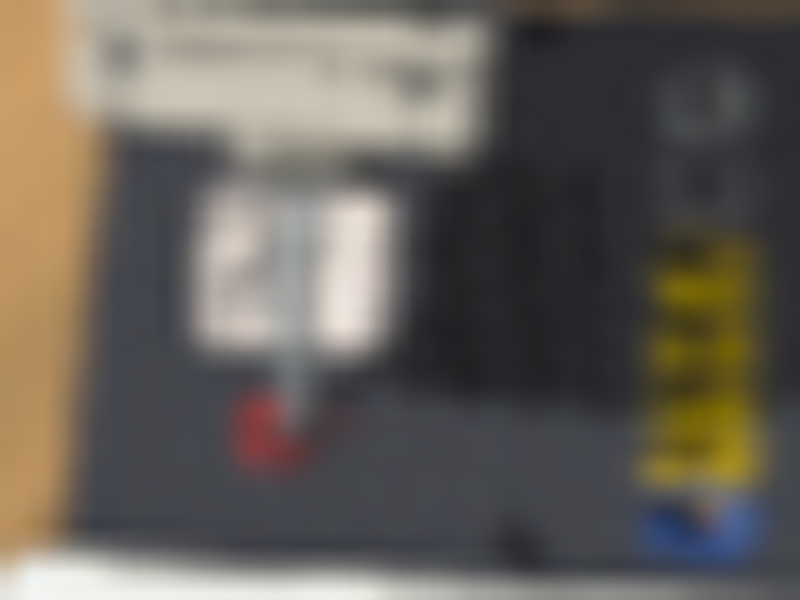

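The tip is at about (293,420), so the stylus is nearly upright; the label had hidden its edge. The ring centre is near (269,432), which puts the tip about 5 mm to the right. I'll cross-check against the router's outline.

```bash
cat >> fit.py <<'E'
print('----')
for nm,sel in(('nored',obs[2:]),('top',[o for o in obs[2:] if o[0] is t]),('side',[o for o in obs[2:] if o[0] is s])):
  f=lambda p:np.concatenate([proj(c,W(p,q))[0]-o for c,q,o in sel])
  r=least_squares(f,[.5,-.1,-1.2]);h=W(r.x,[-55,35,50]);print(nm,r.x,r.cost,'hole',h,'side zoom',(proj(s,h)[0]-[262,160]+.5)*20,'top crop4',(proj(t,h)[0]-[265,175]+.5)*4)
for n,c,b in(('t',t,(286,200,18,16)),('s',s,(271,176,12,12))):
  x,y,w,h=b;i=c['img'][y:y+h,x:x+w].astype(int);print(n,x,y);print(i[:,:,0]-i[:,:,1:].max(2))
E
python3 fit.py|sed -n '/----/,$p'
```

```text
----
nored [ 0.48985924 -0.1323852  -1.22153024] 0.7285022854336074 hole [ 0.50392463 -0.06872858  0.05      ] side zoom [293.34718697 428.03303043] top crop4 [116.17797079 130.77944644]
top [ 0.49066945 -0.13279433 -1.22722561] 0.0010954323433716817 hole [ 0.50509715 -0.06921886  0.05      ] side zoom [288.88679169 425.07482208] top crop4 [116.78897239 129.33565604]
side [ 0.48650764 -0.13001587 -1.19747229] 0.15479419625878957 hole [ 0.49903766 -0.06603932  0.05      ] side zoom [310.69167184 442.15478421] top crop4 [112.82523061 136.79199848]
t 286 200
[[ 7  7  6  5  7  6  7  6  5  5  5  5  5  5  8 12 13 14]
 [ 7  7  7  7  6  6  5  7  6  5  6  6  5  5  6 10 14 13]
 [ 8  6  8  6  7  6  6  6  6  5  5  7  7  5  7  9 13 15]
 [ 6  7  6  8  5  6 11 18 21 14  8  5  6  5  6  8 12 14]
 [ 8  7  6  7  7 10 21 34 37 29 18  9  6  4  4  7 12 15]
 [ 7  6  5  7 11 17 22 30 31 32 33 24 11  6  5  6  9 13]
 [ 7  6  5 10 21 33 28 32 39 34 42 41 19  5  5  3  7 13]
 [ 5  6  5 11 30 46 41 58 69 52 46 49 25  7  4  6  6  9]
 [ 6  5  5 10 31 44 47 64 78 59 48 42 21  5  5  5  6  8]
 [ 6  6  5  7 19 35 43 52
[... 153 characters left out ...]
  5  6  6  4  7  8  9  6  6  4  4  4  5  6  5  7]
 [ 7  7  5  4  4  6  4  4  4  4  4  4  5  6  5  4  7  6]
 [ 6  5  6  5  5  5  4  4  5  4  6  5  6  4  6  5  6  6]
 [ 6  4  6  4  6  4  4  4  6  6  4  5  4  4  5  4  6  5]]
s 271 176
[[ 2  7  9 10 11 12 10 10 10  6  2 -5]
 [-4  2  4  4  6  5  6  7  6  3 -4 -7]
 [-6 -8 -6 -6 -5 -5 -6 -3 -4 -6 -7 -7]
 [-7 -8 -4 12 18  9 -2 -5 -7 -7 -7 -7]
 [-7 -8 10 54 64 36 10  4 -1 -7 -7 -8]
 [-8 -8 14 60 56 28  9  5  3 -4 -7 -8]
 [-6 -9 14 57 57 42 17  0 -5 -7 -8 -7]
 [-8 -8 -1 19 21 19  4 -6 -7 -8 -7 -8]
 [-7 -8 -8 -6 -6 -3 -6 -8 -7 -7 -7 -7]
 [-8 -7 -8 -8 -8 -8 -8 -7 -8 -8 -8 -8]
 [-7 -9 -8 -8 -8 -7 -8 -7 -8 -8 -7 -8]
 [-4 -5 -6 -6 -7 -6 -6 -7 -7 -7 -7 -8]]
```

The ring's left edge (273.3) plus half its 4.8 px width puts its centre at zoomed (283,431). The outline fit agrees. I'll shift (+2,+1) mm and lower carefully.

arm_command:
  xyz:
    - [2,1,0]
    - [0,0,-2]
    - [0,0,-2]
    - [0,0,-1]
    - [0,0,-1]
    - [0,0,-1]
    - [0,0,0]
    - [0,0,0]
  spin: [0,0,0,0,0,0,0,0]

```text
time: 10.45
tool_pos: [0.5059, -0.0671, 0.2917]
tool_rot: [-3.14, 0.002, -2.843]
contact_force: [-2.4, 0.6, 10.3]
opening: 0.009
grip_force: 45.0
```

arm_command:
  xyz:
    - [0,0,2]
    - [-2,0,0]
    - [0,0,-1]
    - [0,0,-1]
    - [0,0,0]
    - [0,0,0]
  spin: [0,0,0,0,0,0]

```text
time: 11.05
tool_pos: [0.5037, -0.0673, 0.2899]
tool_rot: [-3.141, -0.001, -2.843]
contact_force: [-0.4, -3.7, -0.9]
opening: 0.0089
grip_force: 45.0
```

arm_command:
  xyz:
    - [0,-1.5,0]
    - [0,0,-1]
    - [0,0,-1]
    - [0,0,-1]
    - [0,0,0]
    - [0,0,0]
  spin: [0,0,0,0,0,0]

```text
time: 11.65
tool_pos: [0.5036, -0.0684, 0.2872]
tool_rot: [3.141, -0.0, -2.843]
contact_force: [0.4, 1.2, 0.3]
opening: 0.009
grip_force: 45.0
```

The tip is below the panel with no force, so it is in the hole. I'll press on.

arm_command:
  xyz:
    - [0,0,-1]
    - [0,0,-1]
    - [0,0,-1]
    - [0,0,0]
    - [0,0,0]
  spin: [0,0,0,0,0]

```text
time: 12.15
tool_pos: [0.5037, -0.0685, 0.2844]
tool_rot: [3.142, 0.0, -2.843]
contact_force: [-0.7, 1.1, 4.5]
opening: 0.0094
grip_force: 45.0
```

arm_command:
  xyz:
    - [0,0,-1]
    - [0,0,-1]
    - [0,0,-0.5]
    - [0,0,0]
    - [0,0,0]
    - [0,0,0]
  spin: [0,0,0,0,0,0]

```text
time: 12.75
tool_pos: [0.5038, -0.0685, 0.2823]
tool_rot: [-3.141, 0.001, -2.843]
contact_force: [-2.2, 1.2, 8.0]
opening: 0.0092
grip_force: 45.0
```

arm_command:
  xyz:
    - [0,0,-0.5]
    - [0,0,0]
    - [0,0,0]
    - [0,0,0]
    - [0,0,0]
    - [0,0,0]
    - [0,0,0]
    - [0,0,0]
    - [0,0,0]
    - [0,0,0]
  spin: [0,0,0,0,0,0,0,0,0,0]

```text
time: 13.75
tool_pos: [0.5038, -0.0685, 0.2821]
tool_rot: [-3.141, 0.001, -2.843]
contact_force: [-2.9, 2.3, 10.9]
opening: 0.0095
grip_force: 45.0
```

arm_command:
  xyz:
    - [0,0,0]
    - [0,0,0]
    - [0,0,0]
    - [0,0,0]
    - [0,0,0]
    - [0,0,0]
    - [0,0,0]
    - [0,0,0]
    - [0,0,0]
    - [0,0,0]
    - [0,0,0]
    - [0,0,0]
    - [0,0,0]
    - [0,0,0]
    - [0,0,0]
    - [0,0,0]
    - [0,0,0]
    - [0,0,0]
    - [0,0,0]
    - [0,0,0]
  spin: [0,0,0,0,0,0,0,0,0,0,0,0,0,0,0,0,0,0,0,0]

```text
time: 15.75
tool_pos: [0.5038, -0.0685, 0.2821]
tool_rot: [-3.141, 0.001, -2.843]
contact_force: [-2.2, 1.8, 11.6]
opening: 0.0089
grip_force: 45.0
```

arm_command:
  xyz:
    - [0,0,0]
    - [0,0,0]
    - [0,0,0]
    - [0,0,0]
    - [0,0,0]
    - [0,0,0]
    - [0,0,0]
    - [0,0,0]
    - [0,0,0]
    - [0,0,0]
    - [0,0,0]
    - [0,0,0]
    - [0,0,0]
    - [0,0,0]
    - [0,0,0]
    - [0,0,0]
    - [0,0,0]
    - [0,0,0]
    - [0,0,0]
    - [0,0,0]
  spin: [0,0,0,0,0,0,0,0,0,0,0,0,0,0,0,0,0,0,0,0]

```text
time: 17.75
tool_pos: [0.5038, -0.0685, 0.2821]
tool_rot: [-3.141, 0.001, -2.843]
contact_force: [-2.4, 1.3, 11.8]
opening: 0.0091
grip_force: 45.0
```

arm_command:
  xyz:
    - [0,0,0]
    - [0,0,0]
    - [0,0,0]
    - [0,0,0]
    - [0,0,0]
    - [0,0,0]
    - [0,0,0]
    - [0,0,0]
    - [0,0,0]
    - [0,0,0]
    - [0,0,0]
    - [0,0,0]
    - [0,0,0]
    - [0,0,0]
    - [0,0,0]
    - [0,0,0]
    - [0,0,0]
    - [0,0,0]
    - [0,0,0]
    - [0,0,0]
  spin: [0,0,0,0,0,0,0,0,0,0,0,0,0,0,0,0,0,0,0,0]

```text
time: 19.75
tool_pos: [0.5038, -0.0685, 0.2821]
tool_rot: [-3.141, 0.001, -2.843]
contact_force: [-2.7, 1.3, 11.2]
opening: 0.0091
grip_force: 45.0
```

Run:
```python
from h import *
s=read_camera('side'); i=cv2.resize(s['img'][150:195,255:315,::-1],(800,600),interpolation=cv2.INTER_CUBIC)
cv2.imwrite('pics/r6.png',i)
```

```text
(no output)
```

View pics/r6.png

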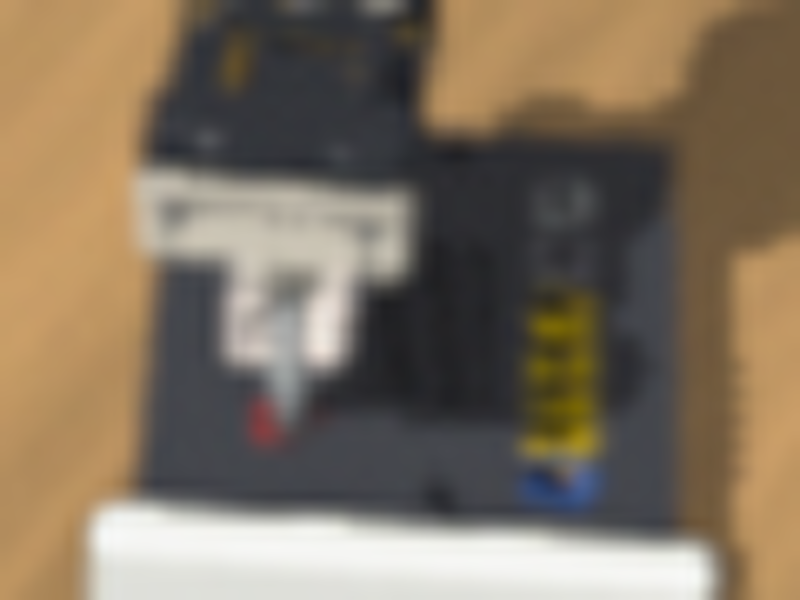

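The tip is seated in the ring at (288,428), and the button bottomed and held for 6 s or more at about 11 N. Before handing in, I'll check the rocker with the saved depth maps.

Run:
```python
from h import *
a=np.load('top0.npy',allow_pickle=True).item();b=np.load('t1.npy',allow_pickle=True).item()
c,n=np.cos(-1.2244),np.sin(-1.2244)
for x in(35,44,47,50,55,60,63,66,68,75):
    r=[]
    for m in(a,b):
        v=[]
        for y in(32,35,38):
            p=proj(m,[.4902+(c*x-n*y)/1e3,-.1324+(n*x+c*y)/1e3,.053]);v.append(bydepth(m,p)[0,2]*1e3)
        r.append(round(float(np.mean(v)),1))
    print(x,r)
```

```text
35 [51.0, 47.8]
44 [52.3, 56.6]
47 [51.9, 58.9]
50 [47.7, 52.9]
55 [49.1, 55.2]
60 [54.9, 52.5]
63 [53.5, 54.2]
66 [517.1, 53.7]
68 [55.4, 53.8]
75 [51.8, 51.2]
```

The OFF half rose from 52 to 57–59 mm and the ON half fell to about 54 mm, so the rocker is on.

```bash
python3 -c "
from cell import *
print(hand_in())"
```

```text
the job is handed in; nothing more can be done
None
```

I handed the job in with the router switched on and the gripped stylus still holding the reset button down, after over 6 s at about 11 N; the judge gave no verdict.

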